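# Cull the rocking mounting plate

## Robot

A 6-joint arm with a two-finger parallel gripper is mounted at the origin on the work surface. World frame = base frame: x ahead of the robot, y to its left, z up, the work surface at z = 0. Lengths are in m, angles in degrees, forces in N, time in s.
With the tool pointing down it reaches from about 0.375 to 0.9 m from the base axis. Payload 3.1 kg.
Tool frame: the origin (TCP) lies on the centre line of the jaws, within the pads' length; the fingertips stand 17 mm ahead of it and the grasp point (between the pads) lies 2 mm behind it; y points along the fingers, x is the direction in which the jaws open and shut, and the axes are right-handed (so a half turn about y gives the same grasp; the last joint's range is limited). The gripper opens to 87 mm and grips with 3 to 60 N. Pads are 19 mm wide; open, the fingers measure 117 mm over their backs; the gripper's body (75 mm by 190 mm) begins 51 mm behind the grasp point.
Start: joints at [64.2, 30.224, 82.088, -0, 67.689, -10.227], TCP at [0.168, 0.602, 0.24] pointing down, gripper open.
Joint ranges: [-176.69, 176.69], [-43.24, 126.21], [12.49, 139.97], [-82, 262], [0, 151.66], [-163.58, 163.58]. Speed limits (degrees/s): [159.86, 159.86, 180, 180, 180, 180].

## Interface

Orientations are given as a 3x3 rotation matrix whose columns are the frame's x, y, z axes.
In Python, from rig import read_state, capture, camera_info, hand_in, trace, tip_of gives the robot as it stands.
- The arm moves only by the tool jog_arm, never from a script. Its argument "steps" is a list of rows, each an object with "fingers": the opening in per cent of the stroke, from 0 (shut) to 100 (fully open); "delta_pos": the shift along the world's x, y, z in mm, a list of three; "turn": the turn about the world's z in degrees. A call has 1 to 20 rows; each row is the pose to reach, as a shift and turn from the pose commanded when the call began; what a row does not reach only later rows make up. A row lasts 1/12 s, in which the tool goes at most 41.7 mm and 7.16 degrees, less where a joint would pass 70% of its speed; a pose out of reach is approached as far as the arm can. A call with a gripper value outside its range is refused whole. The fingers move at their own pace and stop on an object; the grip force is fixed at half the most. Time passes only in rows, so rows that repeat a pose let the fingers close. It gives the time, the measured TCP pose, the force and the opening at its end, in the units of the state.
- read_state(): the state, without advancing time (a new reading comes with each control period).
- capture(name): name is "scene" or "top" or "wrist"; returns the picture (384x512x3 uint8, red, green, blue); there is no depth.
- camera_info(name): a dict with "fov_y" (degrees; the focal length in pixels is half the picture's height over the tangent of half this angle, whatever the lens; pixels are square), "cx", "cy" (the principal point, pixels), "view" (4x4, takes a point from world to camera coordinates); the wrist camera has in their place "tool_from_camera" (4x4, takes a point from camera to tool coordinates, whose origin is the TCP and whose axes are the tool frame's). Camera axes: x right, y down, z forward; pixel columns grow to the right and rows downward; lengths in m; the calibration is good to about 2 mm. A picture is of the moment at which its call begins: read the wrist's pose just before it. camera_info takes no time and is no camera call.
- hand_in(): hands the job in, once; it reports no verdict.
Trained networks look in the newest picture that a camera, given by its name, has taken for a name from the list of things; names that differ only in an ending like _2 or _b are one class to them, and where a whole thing is asked for, a point or a joint stands for the part that bears it (a point fixed in the world has none). Each returns a list of dicts, best first, with "confidence" (0 to 1); they miss things now and then, are a little off and sometimes report something else, mostly with a low value. They report only what shows in the picture. A call takes as long as a camera call. They do not tell look-alikes from the thing itself.
- trace(target, camera): "mask" (384x512 bool, what is visible of it).
- tip_of(target, camera): "position" ([x, y, z] in m, in world coordinates, good to about 4 mm: a listed point, or the origin of a listed thing).
The state is a dict: "time_s": time; "joint_positions": joint angles; "qvel": joint speeds; "tau": joint torques, N m; "position": TCP position; "tcp_rot": TCP orientation; "force": force on the tool from outside, world axes, zero at the start; "moment": the same for the moment, N m; "opening": opening from 0.0 (shut) to 1.0 (fully open).
Only numpy, scipy, OpenCV 4.12 (cv2) and the standard library are available. Lean on these libraries where they do the work, as an engineer would, in place of code of your own. Each camera call takes 0.05 s, during which the arm holds its last target.

## Task

One of the three yellow mounting plates is twisted. Lay the plate waiting on the wooden rest, boss side up, in the free middle of the dark surface plate beside the other two and let go of it; then press down on the plates' corners opposite the boss to find the one that rocks, pressing its raised corner right down for a moment. Put that plate flat in the red tray, boss side up, leave the two flat ones lying on the surface plate, and do not disturb the other things around.

Things in the scene. Friction and masses are not known exactly. Their poses are not given: they have to be found in the camera images.
- plate_a: yellow-zinc (brass-coloured) steel mounting plate 90 (x) x 50 (y) x 6 mm, about 0.2 kg, with a steel boss (17 mm diameter, 13 mm high) on its +x,+y corner, centred 33, 14.5 mm from the origin. Origin: centre of the underside; z up. Starts boss side up, on the rest or the surface plate. Exactly one of the three plates is twisted; its place varies.
- plate_b: Same shape, size and frame as plate_a. How the twisted plate behaves: its boss corner and the opposite corner are about 3.6 mm higher than the other two, on which it rocks. The heavy boss keeps the boss corner down, so the opposite corner stands about 7 mm off the surface; a push under 2 N brings it down, and it springs up when let go. Flat plates do not move.
- plate_c: Same shape, size and frame as plate_a.
- plate_a_corner (a point): point on the top face of plate_a, at the corner diagonally opposite its boss (39 mm along -x, 19 mm along -y from the plate's origin, 6 mm in from both edges): the corner to press. It is 6 mm above the supporting surface on a flat plate, about 12 mm on the twisted one until pressed down.
- plate_b_corner (a point): point on the top face of plate_b, at the corner diagonally opposite its boss (39 mm along -x, 19 mm along -y from the plate's origin, 6 mm in from both edges): the corner to press. It is 6 mm above the supporting surface on a flat plate, about 12 mm on the twisted one until pressed down.
- plate_c_corner (a point): point on the top face of plate_c, at the corner diagonally opposite its boss (39 mm along -x, 19 mm along -y from the plate's origin, 6 mm in from both edges): the corner to press. It is 6 mm above the supporting surface on a flat plate, about 12 mm on the twisted one until pressed down.
- surface_plate: dark steel surface plate (inspection flat), fixed, 260 mm (x) x 320 mm (y), 30 mm high. Origin: centre of its underside, on the table; its top is 30 mm above that. Two plates lie on it about 105 mm to either side of its centre along y, with the length roughly along its x; the middle is free.
- rest: wooden block, fixed, 150 mm (x) x 130 mm (y), 30 mm high, carrying the waiting plate about its middle; stands to the left or right of the surface plate. Origin: centre of its underside.
- red_tray: red open reject tray, fixed, 170 mm (x) x 140 mm (y), 30 mm high, walls and floor 4 mm thick; stands on the other side of the surface plate. Origin: centre of its underside; free inside 162 x 132 mm.
- gauge_block: bystander: small steel block 35 x 9 x 20 mm on the far edge of the surface plate; origin at the centre of its underside
- steel_rule: bystander: aluminium bar 30 x 160 x 4 mm on the table, between robot and surface plate; origin at the centre of its underside
- jar: bystander: white jar with blue lid, 52 mm diameter, 60 mm high, beyond the surface plate; origin at the centre of its underside
- driver: bystander: screwdriver 160 mm long, lying beyond the surface plate
- bolt: bystander: brass bolt standing on its head, 18 mm wide, 42 mm high, beyond the surface plate; origin at the centre of its underside
- marker: bystander: black marker with red cap, about 130 mm long, lying between robot and surface plate
Things that resemble listed ones, but are neither listed nor needed, are in the scene too. Of the things shaped like the rest, the wooden one is meant.

How it is judged:
By the outcome, as a careful person would: the job done as asked, in the order asked, and still so for the second after the job is handed in, with the robot touching nothing.
It also fails if it takes over 67 s, if anything falls off the work surface, if the arm or the gripper's body presses on something with over 40 N, if the wrist force passes 120 N, or if a joint passes its speed limit or range.

## Working session

There is one attempt and no reset: what is moved stays moved. The work goes in short steps, Python scripts to look and compute and a tool call to move; the robot and the scene stay as the last step left them, time stands still between calls to the robot, and variables do not carry over. Pictures are saved under pics/ and viewed, and the job is handed in when it is done.

Besides the shell and the picture viewer there is one more tool, called after ">>>" by a JSON object that holds its "op" and its "data". jog_arm: Moves the arm, as the interface text tells. Its arguments: {"type":"object","properties":{"steps":{"type":"array","items":{"type":"object","properties":{"fingers":{"type":"number"},"delta_pos":{"type":"array","items":{"type":"number"}},"turn":{"type":"number"}}}}},"required":["steps"]}

```bash
mkdir -p pics; ls; python3 - <<'E'
from rig import *
import cv2
s=read_state();print({k:s[k] for k in('time_s','position','tcp_rot','opening','force')})
for n in('scene','top'):
    im=capture(n);cv2.imwrite(f'pics/{n}0.png',cv2.resize(im[:,:,::-1],None,fx=1.5,fy=1.5,interpolation=cv2.INTER_CUBIC))
    ci=camera_info(n);print(n,ci)
print(camera_info('wrist'))
for n in ('plate_a','surface_plate','rest','red_tray'):
    for r in tip_of(n,'top'):print(n,r)
E
```

```text
pics
{'time_s': 0.0, 'position': array([0.16744215, 0.60145627, 0.23858643]), 'tcp_rot': array([[ 2.68466181e-01, -8.99655749e-04, -9.63288690e-01],
       [ 9.63286908e-01, -1.88766064e-03,  2.68467447e-01],
       [-2.05989043e-03, -9.99997814e-01,  3.59853561e-04]]), 'opening': 1.002314163596251, 'force': array([-0.12612341,  0.44684804, -0.05643323])}
scene {'fov_y': 44.14618800456364, 'cx': 260.95265687561624, 'cy': 189.61055985166678, 'view': array([[-0.82245847,  0.56869128, -0.01234095,  0.39802291],
       [ 0.45559442,  0.64559416, -0.61289633, -0.20705711],
       [-0.34058155, -0.50970425, -0.79006695,  1.4940992 ],
       [ 0.        ,  0.        ,  0.        ,  1.        ]])}
top {'fov_y': 56.62645484496818, 'cx': 253.04430345097538, 'cy': 192.2155298894835, 'view': array([[ 1.67063631e-02, -9.99801328e-01,  1.08720313e-02,
         7.51265427e-05],
       [-9.95730380e-01, -1.76236640e-02, -9.06113475e-02,
         5.14095662e-01],
       [ 9.07849506e-02, -9.31182583e-03, -9.95826984e-01,
         9.17574461e-01],
       [ 0.00000000e+00,  0.00000000e+00,  0.00000000e
[... 315 characters left out ...]
55290675e-04, -9.57073515e-01, -2.89844540e-01,
         7.97193291e-02],
       [ 0.00000000e+00,  0.00000000e+00,  0.00000000e+00,
         1.00000000e+00]])}
plate_a {'position': [0.4737, 0.3391, 0.0307], 'confidence': 0.97}
plate_a {'position': [0.5692, -0.1273, 0.0289], 'confidence': 0.96}
plate_a {'position': [0.5905, 0.0807, 0.029], 'confidence': 0.87}
plate_a {'position': [0.5311, -0.1482, 0.0347], 'confidence': 0.18}
surface_plate {'position': [0.5716, -0.0193, 0.0017], 'confidence': 0.9}
rest {'position': [0.2078, 0.334, -0.0022], 'confidence': 0.95}
rest {'position': [0.4811, 0.3484, -0.0019], 'confidence': 0.75}
red_tray {'position': [0.4728, -0.3357, 0.0017], 'confidence': 0.65}
```

View pics/top0.png

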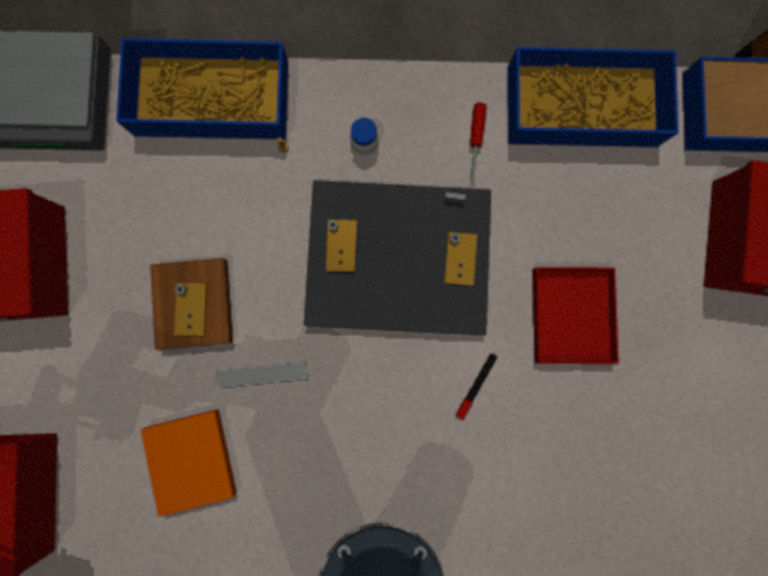

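View pics/scene0.png

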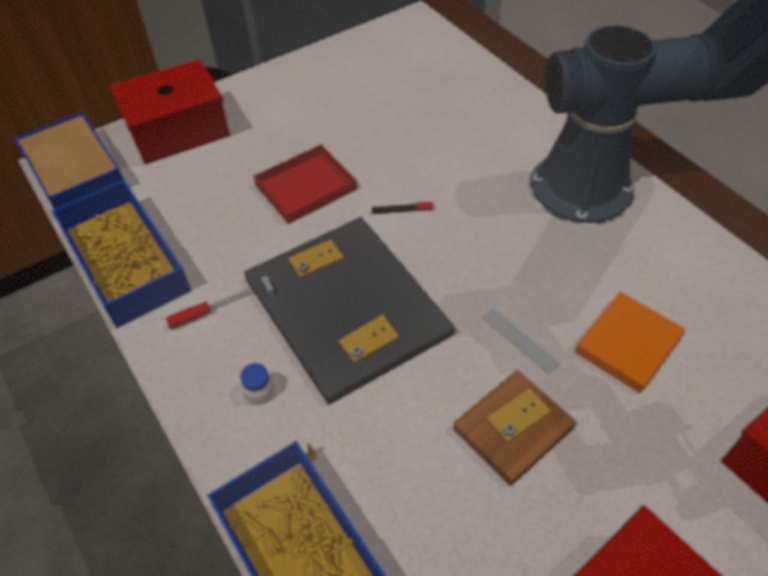

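The top picture (1.5x) shows three yellow plates: one on the wooden rest at (190,308), and two on the surface plate at (341,246) and (460,258). All three bosses are at upper left (+x,+y). Possible mix-ups: the orange slab at (188,462) looks like the rest, and the red boxes at (30,255), (20,500) and (745,230) look like the tray. I choose the wooden block at (190,305) as the rest and the shallow red tray at (575,315).

```bash
cat > h.py <<'E'
from rig import *
import numpy as np, cv2
def rays(cam,pix,st=None):
    ci=camera_info(cam); f=192/np.tan(np.radians(ci['fov_y']/2))
    pix=np.atleast_2d(pix).astype(float)
    d=np.c_[(pix[:,0]-ci['cx'])/f,(pix[:,1]-ci['cy'])/f,np.ones(len(pix))]
    if cam=='wrist':
        T=np.eye(4);T[:3,:3]=st['tcp_rot'];T[:3,3]=st['position'];M=T@ci['tool_from_camera']
    else: M=np.linalg.inv(ci['view'])
    return M[:3,3],d@M[:3,:3].T
def onz(cam,pix,z,st=None):
    o,d=rays(cam,pix,st);return (o+d*((z-o[2])/d[:,2])[:,None])[:,:2]
def rect(cam,mask,z,st=None):
    ys,xs=np.nonzero(mask)
    p=onz(cam,np.c_[xs,ys],z,st)*1000
    (c,wh,a)=cv2.minAreaRect(p.astype(np.float32))
    q=p-p.mean(0);w,v=np.linalg.eigh(q.T@q);ax=v[:,1]*np.sign(v[0,1])
    return dict(c=np.round(c,1),mean=p.mean(0).round(1),wh=np.round(wh,1),a=round(a,1),pca=round(float(np.degrees(np.arctan2(ax[1],ax[0]))),1))
E
python3 - <<'E'
from h import *
im=capture('top')
for n,z in(('plate_a',.036),('rest',.03),('red_tray',.03),('surface_plate',.03)):
    for r in trace(n,'top'):
        if r['confidence']>.3: print(n,r['confidence'],rect('top',r['mask'],z))
cv2.imwrite('pics/crop0.png',cv2.resize(im[150:250,80:180,::-1],(600,600),interpolation=cv2.INTER_CUBIC))
print(read_state()['time_s'])
E
```

```text
plate_a 0.78 {'c': array([ 567.7, -132.4]), 'mean': array([ 568.3, -132.6]), 'wh': array([50.3, 90. ]), 'a': 86.3, 'pca': -2.0}
plate_a 0.63 {'c': array([587.4,  77.3]), 'mean': array([587.1,  76.9]), 'wh': array([92.9, 55. ]), 'a': 1.2, 'pca': -2.2}
plate_a 0.59 {'c': array([470.7, 332.9]), 'mean': array([470.9, 333.9]), 'wh': array([91.2, 54.1]), 'a': 2.9, 'pca': -0.4}
rest 0.9 {'c': array([482. , 334.2]), 'mean': array([484.1, 334.6]), 'wh': array([149.9, 137.6]), 'a': 6.3, 'pca': 13.3}
rest 0.58 {'c': array([212.4, 327. ]), 'mean': array([212.1, 327.1]), 'wh': array([152.9, 138.9]), 'a': 14.8, 'pca': 10.9}
red_tray 0.78 {'c': array([ 473.4, -333.2]), 'mean': array([ 472.3, -333.1]), 'wh': array([167.7, 148. ]), 'a': 0.9, 'pca': -2.2}
surface_plate 0.75 {'c': array([570. , -23.7]), 'mean': array([565.9, -22. ]), 'wh': array([318.8, 259.3]), 'a': 87.9, 'pca': 87.2}
0.55
```

View pics/crop0.png

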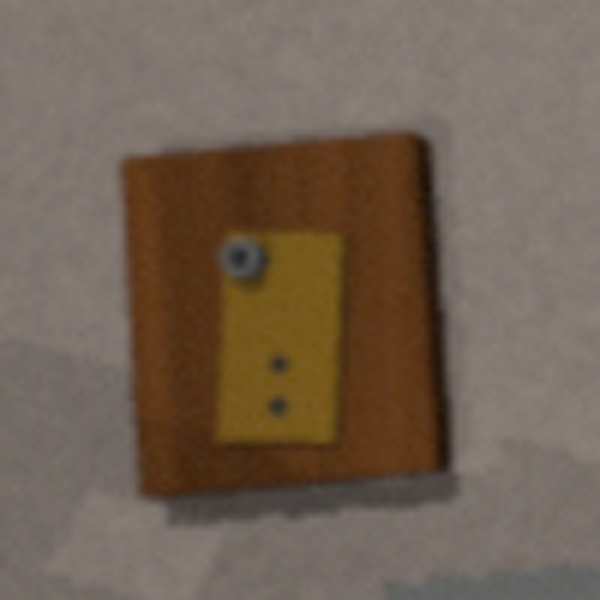

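>>> {"op": "jog_arm", "data": {"steps": [{"delta_pos": [305, -268, -60], "turn": 15, "fingers": 100}, {"delta_pos": [305, -268, -60], "turn": 15, "fingers": 100}, {"delta_pos": [305, -268, -60], "turn": 15, "fingers": 100}, {"delta_pos": [305, -268, -60], "turn": 15, "fingers": 100}, {"delta_pos": [305, -268, -60], "turn": 15, "fingers": 100}, {"delta_pos": [305, -268, -60], "turn": 15, "fingers": 100}, {"delta_pos": [305, -268, -60], "turn": 15, "fingers": 100}, {"delta_pos": [305, -268, -60], "turn": 15, "fingers": 100}, {"delta_pos": [305, -268, -60], "turn": 15, "fingers": 100}, {"delta_pos": [305, -268, -60], "turn": 15, "fingers": 100}, {"delta_pos": [305, -268, -60], "turn": 15, "fingers": 100}, {"delta_pos": [305, -268, -60], "turn": 15, "fingers": 100}, {"delta_pos": [305, -268, -60], "turn": 15, "fingers": 100}, {"delta_pos": [305, -268, -60], "turn": 15, "fingers": 100}]}}

```text
time_s: 1.72
position: [0.4716, 0.3349, 0.1797]
tcp_rot: [[0.009, -0.001, -1.0], [1.0, 0.0, 0.009], [0.0, -1.0, 0.001]]
force: [0.1, -0.3, -0.5]
opening: 1.001
```

```bash
cat > w.py <<'E'
import sys
from h import *
name=sys.argv[1]; zs=float(sys.argv[2])
s=read_state();print(s['time_s'],s['position'].round(4),np.degrees(np.arctan2(s['tcp_rot'][1,0],s['tcp_rot'][0,0])).round(2),s['force'].round(2),round(s['opening'],3))
im=capture('wrist')
cv2.imwrite(f'pics/{name}.png',cv2.resize(im[:,:,::-1],None,fx=1.5,fy=1.5,interpolation=cv2.INTER_CUBIC))
for r in trace('plate_a','wrist'):
    if r['confidence']>.3:
        ys,xs=np.nonzero(r['mask']);print('trace',r['confidence'],(int(xs.mean()*1.5),int(ys.mean()*1.5)),rect('wrist',r['mask'],zs,s))
for n in('plate_a','plate_a_corner'):
    for r in tip_of(n,'wrist'):print(n,r)
E
python3 w.py w1 .036
```

```text
1.7167 [0.4716 0.3349 0.1797] 89.5 [ 0.05 -0.3  -0.51] 1.001
trace 0.82 (379, 283) {'c': array([472.1, 337.9]), 'mean': array([469.7, 337.9]), 'wh': array([91.8, 49.8]), 'a': 0.7, 'pca': 1.1}
plate_a {'position': [0.47, 0.344, 0.0237], 'confidence': 0.7}
plate_a {'position': [0.4338, 0.3159, 0.0383], 'confidence': 0.17}
```

View pics/w1.png

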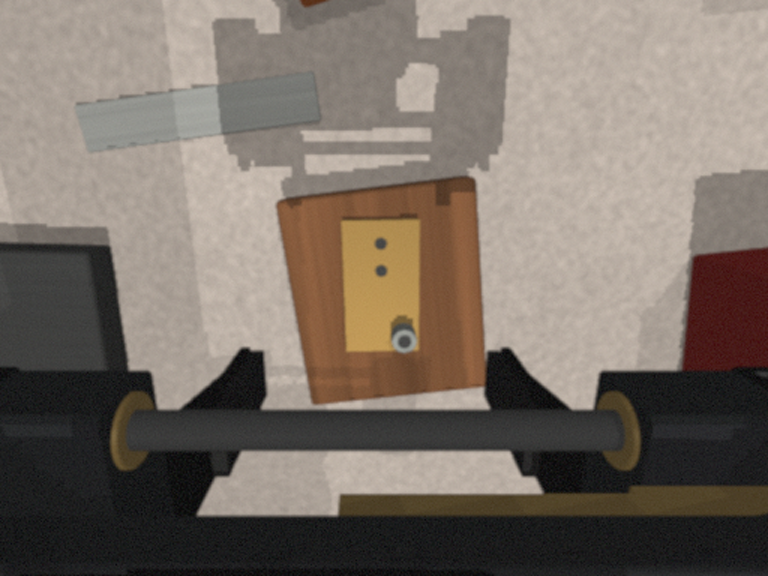

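The wrist picture shows the plate at (380,285) with its boss at (404,340), on the wood block between the open fingers. I'm descending.

>>> {"op": "jog_arm", "data": {"steps": [{"delta_pos": [4, 2, -40], "turn": 1, "fingers": 100}, {"delta_pos": [4, 2, -80], "turn": 1, "fingers": 100}, {"delta_pos": [4, 2, -110], "turn": 1, "fingers": 100}, {"delta_pos": [4, 2, -124], "turn": 1, "fingers": 100}, {"delta_pos": [4, 2, -126], "turn": 1, "fingers": 100}, {"delta_pos": [4, 2, -126], "turn": 1, "fingers": 100}, {"delta_pos": [4, 2, -126], "turn": 1, "fingers": 100}]}}

```text
time_s: 2.5
position: [0.4773, 0.3368, 0.0545]
tcp_rot: [[-0.008, 0.002, -1.0], [1.0, 0.001, -0.008], [0.001, -1.0, -0.002]]
force: [0.6, -0.7, 1.3]
opening: 1.001
```

```bash
python3 w.py w2 .036
```

```text
2.5 [0.4773 0.3368 0.0545] 90.47 [ 0.61 -0.69  1.34] 1.001
trace 0.68 (380, 330) {'c': array([474.6, 338.3]), 'mean': array([461.1, 338.5]), 'wh': array([96. , 51.1]), 'a': 0.5, 'pca': 3.4}
plate_a {'position': [0.4711, 0.3429, 0.0259], 'confidence': 0.66}
```

View pics/w2.png

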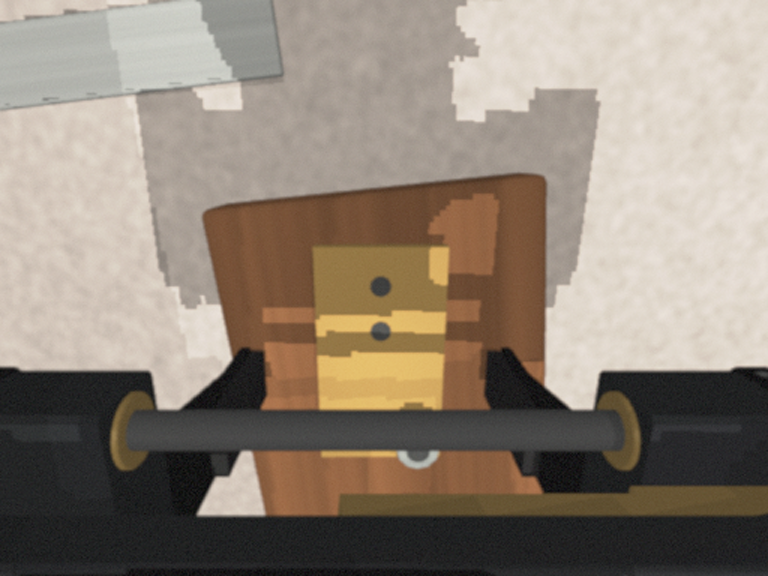

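The plate lies centred between the fingers, at columns 313–448. I'll go down the last 6 mm and close.

>>> {"op": "jog_arm", "data": {"steps": [{"delta_pos": [0, 0, -3], "turn": 0, "fingers": 100}, {"delta_pos": [0, 0, -6], "turn": 0, "fingers": 100}, {"delta_pos": [0, 0, -6], "fingers": 40}, {"delta_pos": [0, 0, -6], "fingers": 40}, {"delta_pos": [0, 0, -6], "fingers": 40}, {"delta_pos": [0, 0, -6], "fingers": 40}, {"delta_pos": [0, 0, -6], "fingers": 40}, {"delta_pos": [0, 0, -6], "fingers": 40}, {"delta_pos": [0, 0, -6], "fingers": 40}, {"delta_pos": [0, 0, -6], "fingers": 40}]}}

```text
$.steps[2]: bad value
```

>>> {"op": "jog_arm", "data": {"steps": [{"delta_pos": [0, 0, -3], "turn": 0, "fingers": 100}, {"delta_pos": [0, 0, -6], "turn": 0, "fingers": 100}, {"delta_pos": [0, 0, -6], "turn": 0, "fingers": 40}, {"delta_pos": [0, 0, -6], "turn": 0, "fingers": 40}, {"delta_pos": [0, 0, -6], "turn": 0, "fingers": 40}, {"delta_pos": [0, 0, -6], "turn": 0, "fingers": 40}, {"delta_pos": [0, 0, -6], "turn": 0, "fingers": 40}, {"delta_pos": [0, 0, -6], "turn": 0, "fingers": 40}, {"delta_pos": [0, 0, -6], "turn": 0, "fingers": 40}, {"delta_pos": [0, 0, -6], "turn": 0, "fingers": 40}]}}

```text
time_s: 3.53
position: [0.4768, 0.3362, 0.0475]
tcp_rot: [[-0.007, 0.0, -1.0], [1.0, 0.0, -0.007], [0.0, -1.0, -0.0]]
force: [0.5, 0.6, -0.6]
opening: 0.568
```

>>> {"op": "jog_arm", "data": {"steps": [{"delta_pos": [0, 0, 10], "turn": 0, "fingers": 40}, {"delta_pos": [0, 0, 30], "turn": 0, "fingers": 40}, {"delta_pos": [0, 0, 60], "turn": 0, "fingers": 40}, {"delta_pos": [0, 0, 80], "turn": 0, "fingers": 40}, {"delta_pos": [0, 0, 80], "turn": 0, "fingers": 40}, {"delta_pos": [0, 0, 80], "turn": 0, "fingers": 40}]}}

```text
time_s: 4.03
position: [0.4772, 0.3362, 0.1288]
tcp_rot: [[-0.008, 0.002, -1.0], [1.0, 0.001, -0.008], [0.001, -1.0, -0.002]]
force: [-0.4, -0.6, -3.4]
opening: 0.566
```

```bash
python3 w.py w3 .116; python3 - <<'E'
from h import *
im=capture('scene');cv2.imwrite('pics/s3.png',cv2.resize(im[200:330,260:420,::-1],None,fx=5,fy=4.6,interpolation=cv2.INTER_CUBIC))
E
```

```text
4.0333 [0.4772 0.3362 0.1288] 90.43 [-0.36 -0.56 -3.4 ] 0.566
plate_a {'position': [0.4695, 0.3441, 0.1111], 'confidence': 0.74}
```

View pics/w3.png

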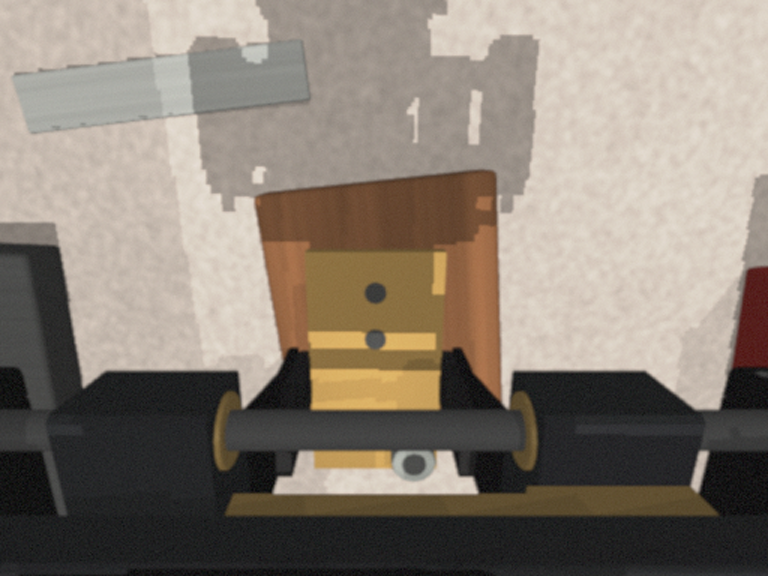

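View pics/s3.png

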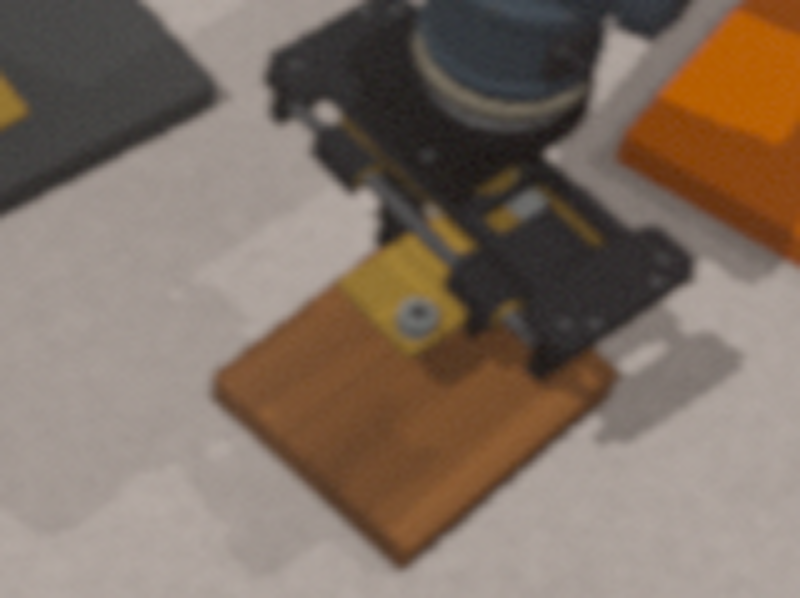

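>>> {"op": "jog_arm", "data": {"steps": [{"delta_pos": [8, -30, 0], "turn": -3, "fingers": 40}, {"delta_pos": [19, -69, 0], "turn": -3, "fingers": 40}, {"delta_pos": [30, -108, 0], "turn": -3, "fingers": 40}, {"delta_pos": [41, -147, 0], "turn": -3, "fingers": 40}, {"delta_pos": [52, -186, 0], "turn": -3, "fingers": 40}, {"delta_pos": [63, -225, 0], "turn": -3, "fingers": 40}, {"delta_pos": [74, -264, 0], "turn": -3, "fingers": 40}, {"delta_pos": [85, -303, 0], "turn": -3, "fingers": 40}, {"delta_pos": [93, -335, 0], "turn": -3, "fingers": 40}, {"delta_pos": [98, -355, 0], "turn": -3, "fingers": 40}, {"delta_pos": [99, -360, -30], "turn": -3, "fingers": 40}, {"delta_pos": [99, -360, -50], "turn": -3, "fingers": 40}, {"delta_pos": [99, -360, -65], "turn": -3, "fingers": 40}, {"delta_pos": [99, -360, -65], "turn": -3, "fingers": 40}, {"delta_pos": [99, -360, -65], "turn": -3, "fingers": 40}]}}

```text
time_s: 5.53
position: [0.5746, -0.0238, 0.061]
tcp_rot: [[0.045, -0.004, -0.999], [0.999, 0.001, 0.045], [0.001, -1.0, 0.004]]
force: [-0.9, 0.1, -2.1]
opening: 0.567
```

```bash
python3 w.py w4 .05
```

```text
5.5333 [ 0.5746 -0.0238  0.061 ] 87.42 [-0.9   0.12 -2.07] 0.567
trace 0.77 (111, 313) {'c': array([ 549.7, -118.7]), 'mean': array([ 543.8, -119.1]), 'wh': array([48.5, 58.1]), 'a': 85.8, 'pca': -50.5}
trace 0.74 (374, 340) {'c': array([571.9, -24. ]), 'mean': array([559.6, -23.3]), 'wh': array([50. , 95.6]), 'a': 87.6, 'pca': -0.5}
trace 0.58 (635, 326) {'c': array([562. ,  72.2]), 'mean': array([557.6,  73.3]), 'wh': array([47.6, 48.4]), 'a': 87.4, 'pca': 73.4}
plate_a {'position': [0.5879, 0.0771, 0.0305], 'confidence': 0.89}
plate_a {'position': [0.5664, -0.1307, 0.0294], 'confidence': 0.81}
plate_a {'position': [0.5688, -0.0177, 0.0411], 'confidence': 0.74}
plate_a_corner {'position': [0.5304, -0.1455, 0.0334], 'confidence': 0.85}
```

View pics/w4.png

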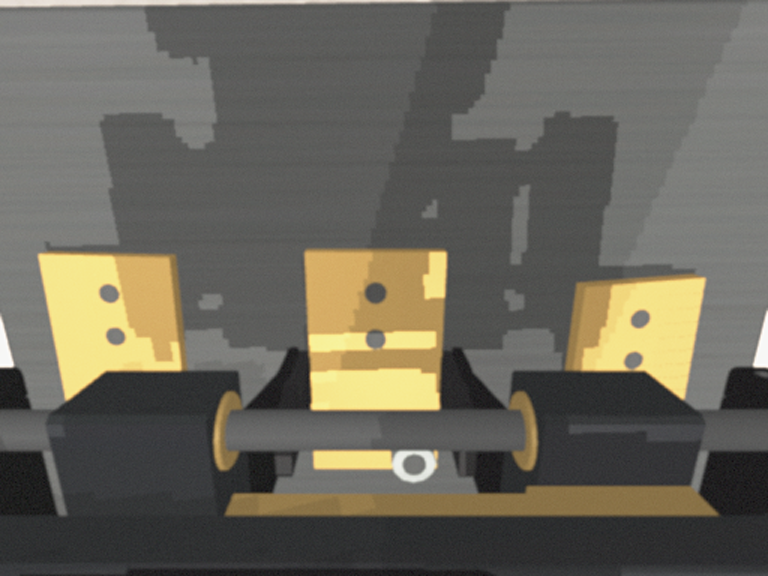

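The three plates lie side by side at (111,313), (374,340) and (635,326), and the middle one is still held. Now I'll lower and release it.

>>> {"op": "jog_arm", "data": {"steps": [{"delta_pos": [0, 0, -5], "turn": 0, "fingers": 40}, {"delta_pos": [0, 0, -9], "turn": 0, "fingers": 40}, {"delta_pos": [0, 0, -11], "turn": 0, "fingers": 40}, {"delta_pos": [0, 0, -12], "turn": 0, "fingers": 40}, {"delta_pos": [0, 0, -12], "turn": 0, "fingers": 40}, {"delta_pos": [0, 0, -12], "turn": 0, "fingers": 40}]}}

```text
time_s: 6.23
position: [0.5757, -0.0239, 0.0505]
tcp_rot: [[0.045, -0.0, -0.999], [0.999, 0.0, 0.045], [0.0, -1.0, 0.0]]
force: [-0.1, 0.3, -2.3]
opening: 0.568
```

>>> {"op": "jog_arm", "data": {"steps": [{"delta_pos": [0, 0, -1], "turn": 0, "fingers": 40}, {"delta_pos": [0, 0, -2], "turn": 0, "fingers": 40}, {"delta_pos": [0, 0, -2.5], "turn": 0, "fingers": 40}, {"delta_pos": [0, 0, -2.5], "turn": 0, "fingers": 40}]}}

```text
time_s: 6.57
position: [0.5757, -0.024, 0.0479]
tcp_rot: [[0.045, -0.0, -0.999], [0.999, 0.0, 0.045], [0.0, -1.0, 0.0]]
force: [-0.1, -0.5, -2.5]
opening: 0.567
```

>>> {"op": "jog_arm", "data": {"steps": [{"delta_pos": [0, 0, -0.5], "turn": 0, "fingers": 40}, {"delta_pos": [0, 0, -0.5], "turn": 0, "fingers": 40}]}}

```text
time_s: 6.73
position: [0.5758, -0.024, 0.0475]
tcp_rot: [[0.045, 0.0, -0.999], [0.999, -0.0, 0.045], [-0.0, -1.0, -0.0]]
force: [-0.2, 0.4, -2.1]
opening: 0.566
```

>>> {"op": "jog_arm", "data": {"steps": [{"delta_pos": [0, 0, 0], "turn": 0, "fingers": 65}, {"delta_pos": [0, 0, 0], "turn": 0, "fingers": 75}, {"delta_pos": [0, 0, 0], "turn": 0, "fingers": 85}, {"delta_pos": [0, 0, 0], "turn": 0, "fingers": 85}, {"delta_pos": [0, 0, 0], "turn": 0, "fingers": 85}, {"delta_pos": [0, 0, 20], "turn": 0, "fingers": 85}, {"delta_pos": [0, 0, 60], "turn": 0, "fingers": 85}, {"delta_pos": [0, 0, 100], "turn": 0, "fingers": 85}, {"delta_pos": [0, 0, 120], "turn": 0, "fingers": 85}, {"delta_pos": [0, 0, 120], "turn": 0, "fingers": 85}, {"delta_pos": [0, 0, 120], "turn": 0, "fingers": 85}]}}

```text
time_s: 7.65
position: [0.5765, -0.0241, 0.1691]
tcp_rot: [[0.045, 0.003, -0.999], [0.999, -0.001, 0.045], [-0.001, -1.0, -0.003]]
force: [-0.4, -0.2, -0.4]
opening: 0.851
```

```bash
python3 w.py w5 .036
```

```text
7.65 [ 0.5765 -0.0241  0.1691] 87.43 [-0.4  -0.15 -0.39] 0.851
trace 0.77 (210, 281) {'c': array([ 569.5, -129.4]), 'mean': array([ 566.5, -128.9]), 'wh': array([52.5, 92.5]), 'a': 85.8, 'pca': -3.7}
trace 0.58 (374, 277) {'c': array([571.4, -24.4]), 'mean': array([568.3, -24.3]), 'wh': array([50.2, 92. ]), 'a': 87.3, 'pca': -2.5}
trace 0.57 (537, 296) {'c': array([588.6,  80.1]), 'mean': array([586.1,  80. ]), 'wh': array([93.7, 55.7]), 'a': 0.5, 'pca': 0.6}
plate_a {'position': [0.5688, -0.0186, 0.0265], 'confidence': 0.82}
plate_a {'position': [0.588, 0.0768, 0.0309], 'confidence': 0.56}
plate_a_corner {'position': [0.5311, -0.1447, 0.0343], 'confidence': 0.78}
plate_a_corner {'position': [0.5869, 0.0753, 0.03], 'confidence': 0.34}
```

View pics/w5.png

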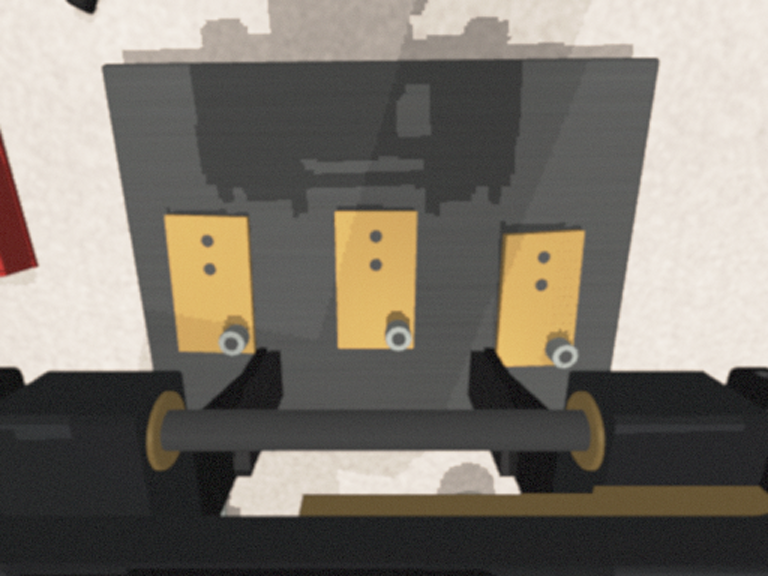

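Seen from the far side, the right plate in the picture (the +y one) has a shadow gap at its top-left corner, (502,232). I'll press all three to confirm, starting with the middle one.

>>> {"op": "jog_arm", "data": {"steps": [{"delta_pos": [-20, -8, -10], "turn": 0, "fingers": 0}, {"delta_pos": [-46, -16, -20], "turn": 0, "fingers": 0}, {"delta_pos": [-46, -16, -50], "turn": 0, "fingers": 0}, {"delta_pos": [-46, -16, -80], "turn": 0, "fingers": 0}, {"delta_pos": [-46, -16, -98], "turn": 0, "fingers": 0}, {"delta_pos": [-46, -16, -104], "turn": 0, "fingers": 0}, {"delta_pos": [-46, -16, -104], "turn": 0, "fingers": 0}, {"delta_pos": [-46, -16, -104], "turn": 0, "fingers": 0}, {"delta_pos": [-46, -16, -104], "turn": 0, "fingers": 0}]}}

```text
time_s: 8.6
position: [0.5305, -0.0401, 0.0642]
tcp_rot: [[0.045, 0.001, -0.999], [0.999, -0.0, 0.045], [-0.0, -1.0, -0.001]]
force: [-0.2, -0.7, -0.1]
opening: 0.25
```

```bash
python3 w.py w6 .036
```

```text
8.6 [ 0.5305 -0.0401  0.0642] 87.44 [-0.2  -0.67 -0.06] 0.25
trace 0.87 (398, 406) {'c': array([560.9, -23.9]), 'mean': array([553.7, -31.2]), 'wh': array([50.2, 75.9]), 'a': 86.8, 'pca': -13.9}
trace 0.87 (661, 439) {'c': array([579.1,  83.4]), 'mean': array([575.5,  85.3]), 'wh': array([76. , 49.4]), 'a': 5.0, 'pca': 7.6}
trace 0.65 (155, 377) {'c': array([ 563.1, -128.6]), 'mean': array([ 534.6, -134. ]), 'wh': array([52. , 84.1]), 'a': 85.3, 'pca': -43.5}
plate_a {'position': [0.5889, 0.0765, 0.0317], 'confidence': 0.85}
plate_a {'position': [0.5706, -0.0202, 0.0285], 'confidence': 0.55}
plate_a {'position': [0.5545, 0.0591, 0.0431], 'confidence': 0.28}
plate_a_corner {'position': [0.5323, -0.1459, 0.0346], 'confidence': 0.68}
```

View pics/w6.png

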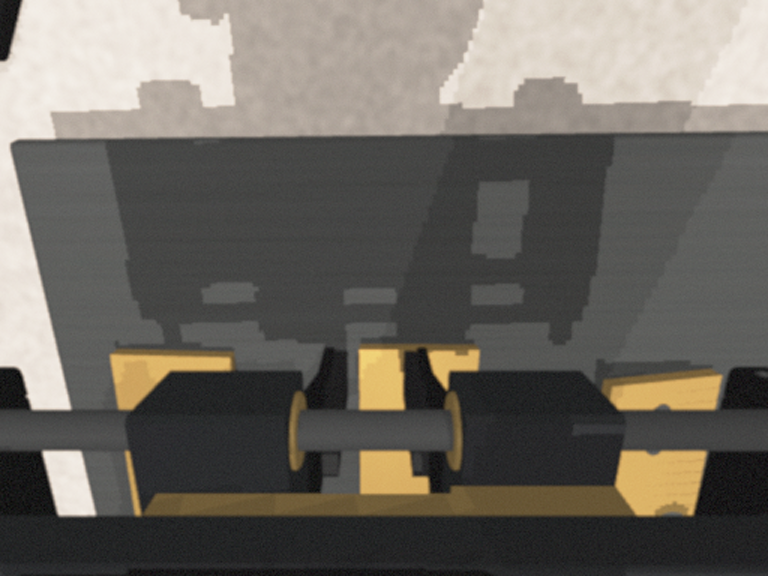

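>>> {"op": "jog_arm", "data": {"steps": [{"delta_pos": [0, 0, 0], "turn": 0, "fingers": 0}, {"delta_pos": [0, 0, 0], "turn": 0, "fingers": 0}, {"delta_pos": [0, 0, 0], "turn": 0, "fingers": 0}, {"delta_pos": [0, 0, -3], "turn": 0, "fingers": 0}, {"delta_pos": [0, 0, -6], "turn": 0, "fingers": 0}, {"delta_pos": [0, 0, -9], "turn": 0, "fingers": 0}, {"delta_pos": [0, 0, -10], "turn": 0, "fingers": 0}, {"delta_pos": [0, 0, -10], "turn": 0, "fingers": 0}]}}

```text
time_s: 9.47
position: [0.5295, -0.0399, 0.0534]
tcp_rot: [[0.045, -0.001, -0.999], [0.999, 0.0, 0.045], [0.0, -1.0, 0.001]]
force: [-0.3, 0.3, 2.4]
opening: 0.002
```

>>> {"op": "jog_arm", "data": {"steps": [{"delta_pos": [0, 0, -1], "turn": 0, "fingers": 0}, {"delta_pos": [0, 0, -1], "turn": 0, "fingers": 0}]}}

```text
time_s: 9.63
position: [0.5295, -0.0399, 0.0534]
tcp_rot: [[0.045, -0.0, -0.999], [0.999, 0.0, 0.045], [-0.0, -1.0, 0.0]]
force: [-1.9, -0.1, 9.0]
opening: 0.005
```

The middle plate meets the fingertips at TCP z 53.4, which is 6 mm above the surface, and stays put under 9 N, so it is flat. Next is the −y plate.

>>> {"op": "jog_arm", "data": {"steps": [{"delta_pos": [0, 0, 20], "turn": 0, "fingers": 0}, {"delta_pos": [0, -35, 25], "turn": 0, "fingers": 0}, {"delta_pos": [0, -75, 25], "turn": 0, "fingers": 0}, {"delta_pos": [0, -106, 20], "turn": -1, "fingers": 0}, {"delta_pos": [0, -106, 10], "turn": -1, "fingers": 0}, {"delta_pos": [0, -106, 10], "turn": -1, "fingers": 0}, {"delta_pos": [0, -106, 7], "turn": -1, "fingers": 0}, {"delta_pos": [0, -106, 4], "turn": -1, "fingers": 0}, {"delta_pos": [0, -106, 1], "turn": -1, "fingers": 0}, {"delta_pos": [0, -106, 0], "turn": -1, "fingers": 0}, {"delta_pos": [0, -106, 0], "turn": -1, "fingers": 0}]}}

```text
time_s: 10.55
position: [0.5294, -0.1445, 0.0534]
tcp_rot: [[0.06, -0.001, -0.998], [0.998, 0.0, 0.06], [0.0, -1.0, 0.001]]
force: [-0.6, 0.1, 7.5]
opening: 0.005
```

```bash
python3 w.py w7 .036
```

```text
10.55 [ 0.5294 -0.1445  0.0534] 86.55 [-0.6   0.12  7.52] 0.005
trace 0.72 (423, 393) {'c': array([ 550.3, -135.6]), 'mean': array([ 541.3, -126.3]), 'wh': array([32. , 80.5]), 'a': 54.3, 'pca': -29.8}
trace 0.67 (661, 421) {'c': array([564.3, -25.9]), 'mean': array([560.4, -28.7]), 'wh': array([53.5, 81.7]), 'a': 86.8, 'pca': -5.9}
plate_a {'position': [0.5689, -0.0195, 0.0287], 'confidence': 0.59}
```

View pics/w7.png

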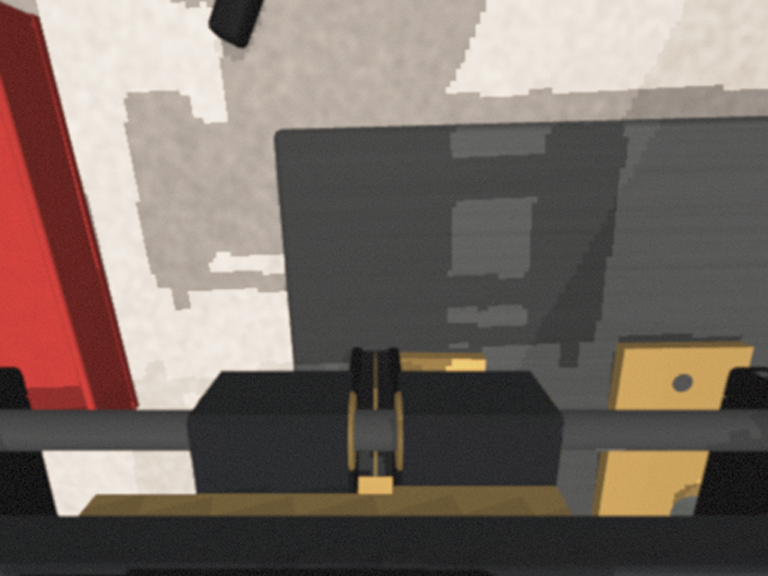

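>>> {"op": "jog_arm", "data": {"steps": [{"delta_pos": [0, 0, 4], "turn": 0, "fingers": 0}, {"delta_pos": [0, 0, 4], "turn": 0, "fingers": 0}]}}

```text
time_s: 10.92
position: [0.5301, -0.1451, 0.0572]
tcp_rot: [[0.061, 0.001, -0.998], [0.998, -0.0, 0.061], [-0.0, -1.0, -0.001]]
force: [0.4, -0.9, -0.1]
opening: 0.005
```

>>> {"op": "jog_arm", "data": {"steps": [{"delta_pos": [0, 0, 20], "turn": 0, "fingers": 0}, {"delta_pos": [4, 40, 26], "turn": 3, "fingers": 0}, {"delta_pos": [8, 80, 26], "turn": 3, "fingers": 0}, {"delta_pos": [12, 120, 26], "turn": 3, "fingers": 0}, {"delta_pos": [16, 160, 26], "turn": 3, "fingers": 0}, {"delta_pos": [20, 195, 26], "turn": 3, "fingers": 0}, {"delta_pos": [20, 204, 16], "turn": 3, "fingers": 0}, {"delta_pos": [20, 204, 11], "turn": 3, "fingers": 0}, {"delta_pos": [20, 204, 11], "turn": 3, "fingers": 0}, {"delta_pos": [20, 204, 11], "turn": 3, "fingers": 0}]}}

```text
time_s: 11.75
position: [0.5493, 0.057, 0.0669]
tcp_rot: [[0.011, -0.002, -1.0], [1.0, -0.0, 0.011], [-0.0, -1.0, 0.002]]
force: [0.7, -0.1, -0.4]
opening: 0.007
```

```bash
python3 w.py w8 .036;python3 - <<'E'
from h import *
im=capture('scene');cv2.imwrite('pics/s8.png',cv2.resize(im[130:290,150:320,::-1],None,fx=4.5,fy=3.7,interpolation=cv2.INTER_CUBIC))
E
```

```text
11.75 [0.5493 0.057  0.0669] 89.4 [ 0.75 -0.06 -0.44] 0.007
trace 0.8 (437, 365) {'c': array([579.6,  80.5]), 'mean': array([553.9,  83.1]), 'wh': array([49.4, 77.1]), 'a': 89.3, 'pca': -28.9}
trace 0.62 (179, 367) {'c': array([570.1, -23.8]), 'mean': array([553.8, -27.2]), 'wh': array([52.6, 92.8]), 'a': 86.3, 'pca': -19.4}
trace 0.55 (3, 342) {'c': array([538.5, -98.3]), 'mean': array([540.8, -99.6]), 'wh': array([ 4.4, 26.3]), 'a': 75.9, 'pca': -9.6}
plate_a {'position': [0.57, -0.0217, 0.0273], 'confidence': 0.69}
```

View pics/w8.png

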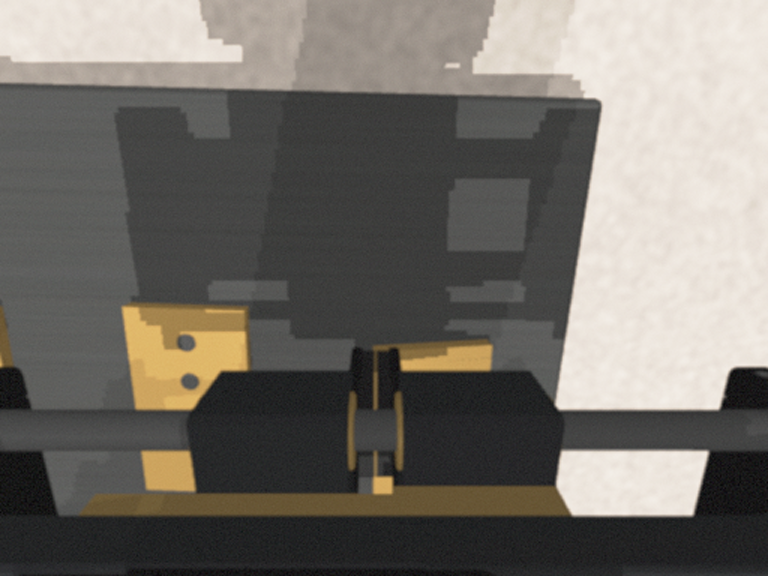

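View pics/s8.png

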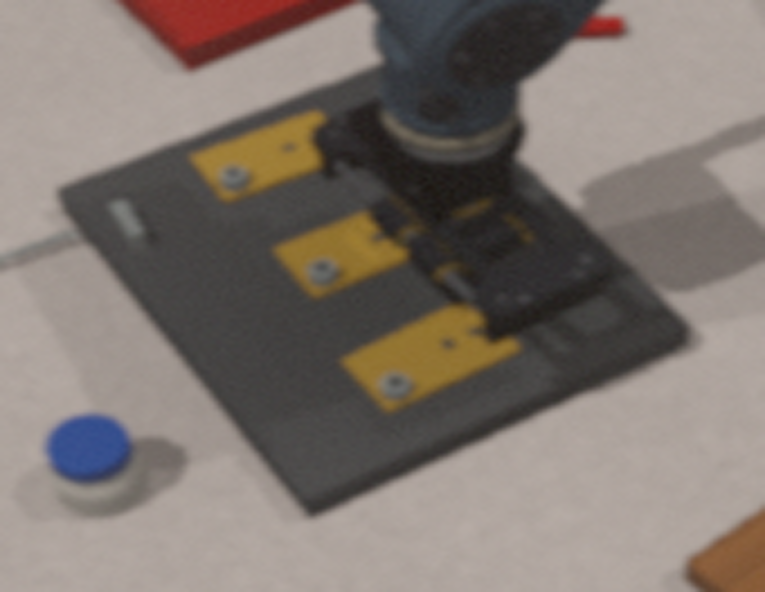

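The closed tips sit near the plate's left edge (column 375), so I'll shift +5 mm in y, then press with a stop part-way.

>>> {"op": "jog_arm", "data": {"steps": [{"delta_pos": [0, 5, -2], "turn": 0, "fingers": 0}, {"delta_pos": [0, 5, -5], "turn": 0, "fingers": 0}, {"delta_pos": [0, 5, -8], "turn": 0, "fingers": 0}, {"delta_pos": [0, 5, -10], "turn": 0, "fingers": 0}, {"delta_pos": [0, 5, -10], "turn": 0, "fingers": 0}, {"delta_pos": [0, 5, -10], "turn": 0, "fingers": 0}]}}

```text
time_s: 12.5
position: [0.5495, 0.0631, 0.0573]
tcp_rot: [[0.01, -0.001, -1.0], [1.0, 0.0, 0.01], [0.0, -1.0, 0.001]]
force: [0.1, 0.8, -0.5]
opening: 0.004
```

```bash
python3 w.py w9 .036
```

```text
12.5 [0.5495 0.0631 0.0573] 89.43 [ 0.1   0.76 -0.48] 0.004
trace 0.9 (424, 388) {'c': array([576. ,  80.2]), 'mean': array([560.4,  82.7]), 'wh': array([33.6, 79.5]), 'a': 73.7, 'pca': -26.2}
trace 0.83 (157, 380) {'c': array([567.1, -23.2]), 'mean': array([555.7, -26.2]), 'wh': array([52.2, 86.1]), 'a': 87.4, 'pca': -14.4}
plate_a {'position': [0.5703, -0.0187, 0.0257], 'confidence': 0.59}
```

View pics/w9.png

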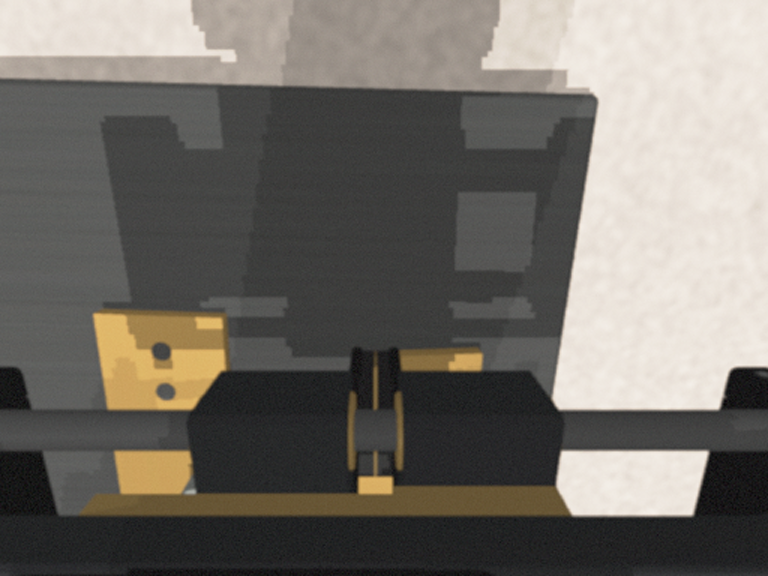

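>>> {"op": "jog_arm", "data": {"steps": [{"delta_pos": [0, 0, -2], "turn": 0, "fingers": 0}, {"delta_pos": [0, 0, -4], "turn": 0, "fingers": 0}, {"delta_pos": [0, 0, -4.5], "turn": 0, "fingers": 0}, {"delta_pos": [0, 0, -4.5], "turn": 0, "fingers": 0}]}}

```text
time_s: 13.03
position: [0.55, 0.063, 0.0536]
tcp_rot: [[0.01, 0.001, -1.0], [1.0, -0.0, 0.01], [-0.0, -1.0, -0.001]]
force: [-0.3, -0.7, 4.4]
opening: 0.004
```

```bash
python3 w.py w10 .036
```

```text
13.0333 [0.55   0.063  0.0536] 89.43 [-0.32 -0.74  4.41] 0.004
trace 0.9 (154, 382) {'c': array([565.8, -23. ]), 'mean': array([554.9, -25.9]), 'wh': array([52. , 83.5]), 'a': 87.5, 'pca': -14.1}
trace 0.78 (424, 389) {'c': array([574.5,  80.2]), 'mean': array([559. ,  82.2]), 'wh': array([33.9, 76.9]), 'a': 74.0, 'pca': -26.3}
plate_a {'position': [0.5712, -0.0195, 0.0293], 'confidence': 0.91}
```

View pics/w10.png

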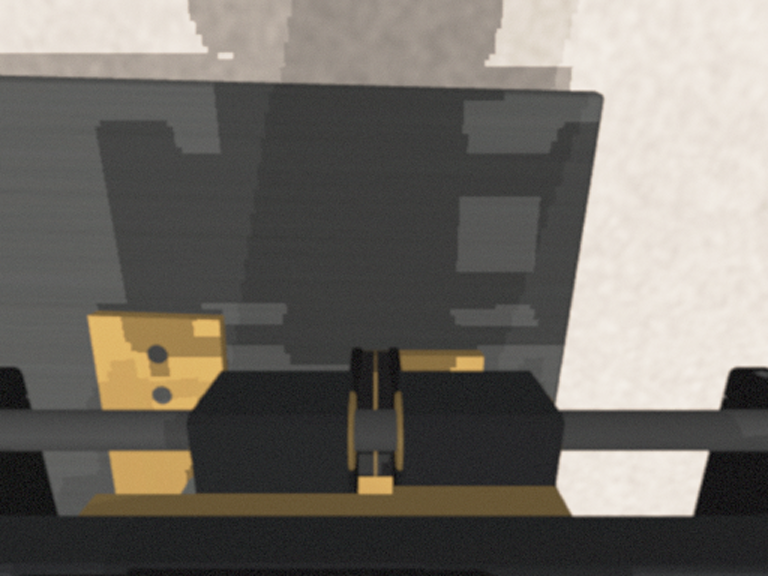

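>>> {"op": "jog_arm", "data": {"steps": [{"delta_pos": [0, 0, -0.5], "turn": 0, "fingers": 0}, {"delta_pos": [0, 0, -0.5], "turn": 0, "fingers": 0}, {"delta_pos": [0, 0, -0.5], "turn": 0, "fingers": 0}, {"delta_pos": [0, 0, -0.5], "turn": 0, "fingers": 0}]}}

```text
time_s: 13.57
position: [0.5499, 0.063, 0.0535]
tcp_rot: [[0.01, 0.001, -1.0], [1.0, -0.0, 0.01], [-0.0, -1.0, -0.001]]
force: [-1.4, -0.5, 8.6]
opening: 0.01
```

```bash
python3 - <<'E'
from h import *
np.save('sA.npy',np.mean([capture('scene').astype(float) for _ in range(4)],0));np.save('tA.npy',np.mean([capture('top').astype(float) for _ in range(2)],0))
E
```

>>> {"op": "jog_arm", "data": {"steps": [{"delta_pos": [0, 0, 10], "turn": 0, "fingers": 0}, {"delta_pos": [0, 0, 12], "turn": 0, "fingers": 0}, {"delta_pos": [0, 0, 12], "turn": 0, "fingers": 0}, {"delta_pos": [0, 0, 12], "turn": 0, "fingers": 0}]}}

```text
time_s: 14.2
position: [0.5499, 0.063, 0.0647]
tcp_rot: [[0.01, 0.0, -1.0], [1.0, -0.0, 0.01], [-0.0, -1.0, -0.0]]
force: [-0.2, 0.1, 0.5]
opening: 0.007
```

```bash
python3 - <<'E'
from h import *
B=np.mean([capture('scene').astype(float) for _ in range(4)],0);A=np.load('sA.npy')
f=lambda X:cv2.resize(X[205:250,215:275,::-1].clip(0,255).astype(np.uint8),(395,300),interpolation=cv2.INTER_CUBIC)
d=np.abs(B-A)*4
cv2.imwrite('pics/s11.png',np.vstack([np.hstack([f(A),f(B)]),np.hstack([f(d),f(d)])]))
E
python3 w.py w11 .036
```

```text
14.4 [0.5495 0.0631 0.0642] 89.43 [-0.02 -0.34  0.04] 0.009
trace 0.65 (164, 374) {'c': array([569.7, -23.4]), 'mean': array([556.3, -26.6]), 'wh': array([51.9, 91.1]), 'a': 87.3, 'pca': -15.1}
trace 0.56 (425, 379) {'c': array([578.8,  80.5]), 'mean': array([559.8,  83.8]), 'wh': array([47.3, 76.3]), 'a': 87.2, 'pca': -24.8}
plate_a {'position': [0.5691, -0.0184, 0.0283], 'confidence': 0.81}
plate_a_corner {'position': [0.5335, -0.0443, 0.039], 'confidence': 0.61}
```

View pics/s11.png

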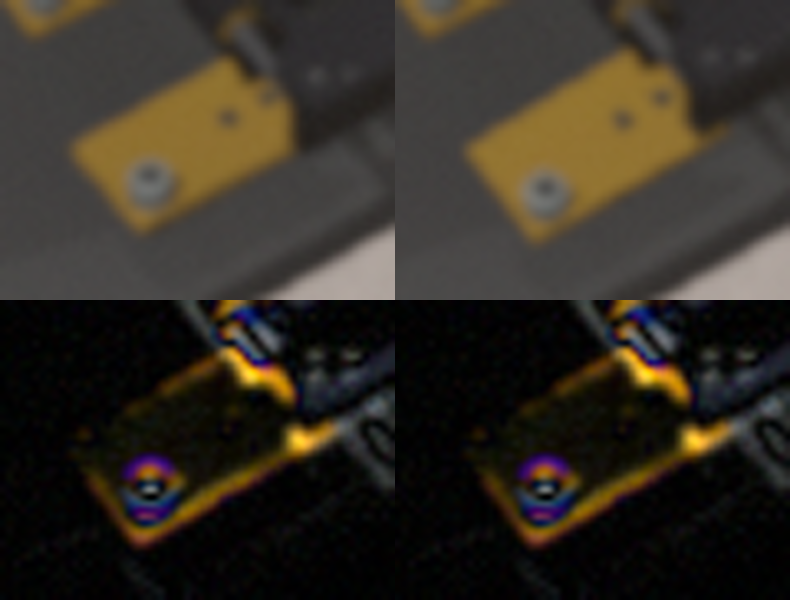

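View pics/w11.png

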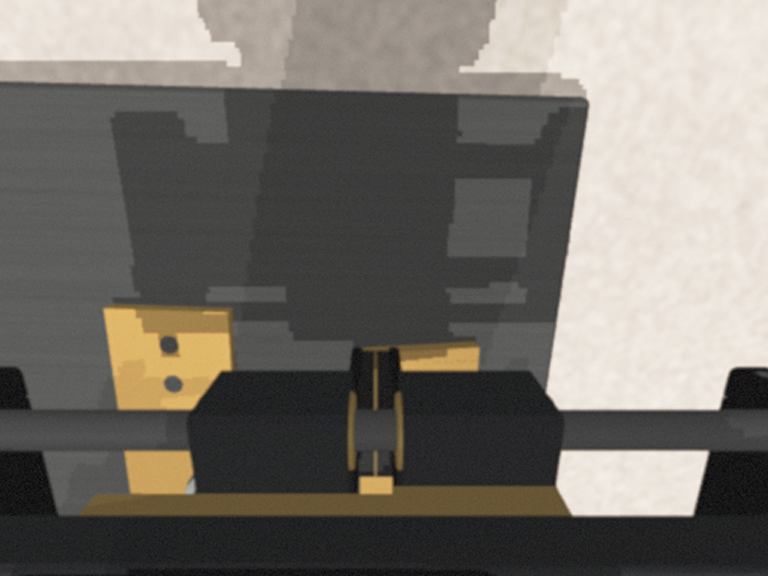

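Between pressed and released, the boss in the scene crop moves from (150,180) to (150,192). So the +y plate rocks: it is the twisted one, and its corner was held down at about 9 N for roughly 0.8 s. Now I'll grasp it.

>>> {"op": "jog_arm", "data": {"steps": [{"delta_pos": [0, 0, 20], "turn": 0, "fingers": 100}, {"delta_pos": [20, 8, 46], "turn": 0, "fingers": 100}, {"delta_pos": [42, 16, 46], "turn": 0, "fingers": 100}, {"delta_pos": [42, 16, 46], "turn": 0, "fingers": 100}, {"delta_pos": [42, 16, 46], "turn": 0, "fingers": 100}, {"delta_pos": [42, 16, 46], "turn": 0, "fingers": 100}, {"delta_pos": [42, 16, 46], "turn": 0, "fingers": 100}, {"delta_pos": [42, 16, 46], "turn": 0, "fingers": 100}, {"delta_pos": [42, 16, 46], "turn": 0, "fingers": 100}, {"delta_pos": [42, 16, 46], "turn": 0, "fingers": 100}, {"delta_pos": [42, 16, 46], "turn": 0, "fingers": 100}, {"delta_pos": [42, 16, 46], "turn": 0, "fingers": 100}, {"delta_pos": [42, 16, 46], "turn": 0, "fingers": 100}]}}

```text
time_s: 15.68
position: [0.5917, 0.079, 0.1105]
tcp_rot: [[0.01, -0.0, -1.0], [1.0, -0.0, 0.01], [-0.0, -1.0, 0.0]]
force: [0.4, -1.0, 0.1]
opening: 0.912
```

```bash
python3 w.py w12 .037
```

```text
15.6833 [0.5917 0.079  0.1105] 89.42 [ 0.36 -0.97  0.11] 0.912
trace 0.69 (377, 309) {'c': array([589.6,  79.9]), 'mean': array([585.4,  80.2]), 'wh': array([51.7, 93.7]), 'a': 89.2, 'pca': -0.4}
trace 0.56 (11, 301) {'c': array([ 571.7, -101.5]), 'mean': array([ 578.9, -106.3]), 'wh': array([17. , 89.4]), 'a': 75.9, 'pca': -9.4}
trace 0.56 (171, 279) {'c': array([571.8, -23.1]), 'mean': array([568.2, -22.9]), 'wh': array([52. , 92.6]), 'a': 87.4, 'pca': -2.6}
plate_a {'position': [0.5888, 0.0762, 0.0309], 'confidence': 0.77}
```

View pics/w12.png

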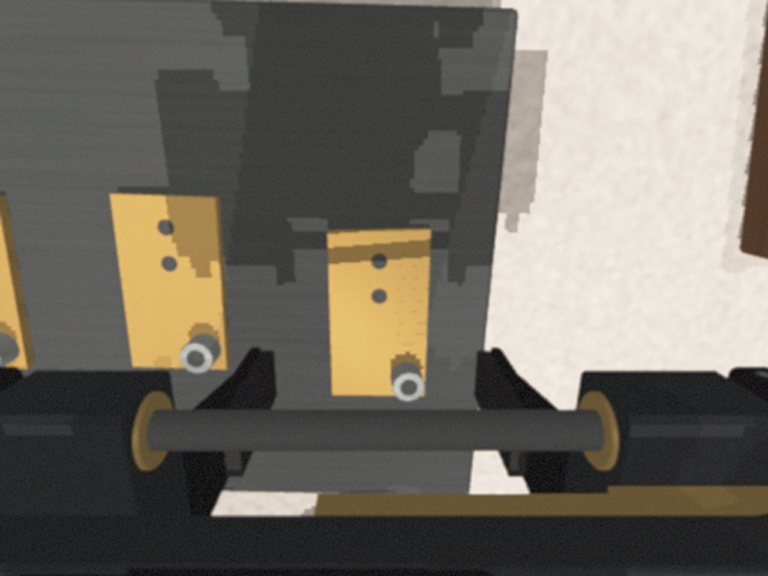

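The plate is centred between the fingers (columns 327–430, boss at (408,386)). I'll descend and grip.

>>> {"op": "jog_arm", "data": {"steps": [{"delta_pos": [2, 0, -25], "turn": 0, "fingers": 95}, {"delta_pos": [2, 0, -45], "turn": 0, "fingers": 95}, {"delta_pos": [2, 0, -57], "turn": 0, "fingers": 95}, {"delta_pos": [2, 0, -60], "turn": 0, "fingers": 95}, {"delta_pos": [2, 0, -61], "turn": 0, "fingers": 95}, {"delta_pos": [2, 0, -62], "turn": 0, "fingers": 95}, {"delta_pos": [2, 0, -62], "turn": 0, "fingers": 95}]}}

```text
time_s: 16.47
position: [0.5944, 0.079, 0.0493]
tcp_rot: [[0.01, 0.002, -1.0], [1.0, -0.0, 0.01], [-0.0, -1.0, -0.002]]
force: [0.1, 0.8, 0.9]
opening: 0.949
```

>>> {"op": "jog_arm", "data": {"steps": [{"delta_pos": [0, 0, 0], "turn": 0, "fingers": 40}, {"delta_pos": [0, 0, 0], "turn": 0, "fingers": 40}, {"delta_pos": [0, 0, 0], "turn": 0, "fingers": 40}, {"delta_pos": [0, 0, 0], "turn": 0, "fingers": 40}, {"delta_pos": [0, 0, 0], "turn": 0, "fingers": 40}, {"delta_pos": [0, 0, 0], "turn": 0, "fingers": 40}, {"delta_pos": [0, 0, 0], "turn": 0, "fingers": 40}, {"delta_pos": [0, 0, 0], "turn": 0, "fingers": 40}]}}

```text
time_s: 17.13
position: [0.5938, 0.0791, 0.0487]
tcp_rot: [[0.01, 0.0, -1.0], [1.0, 0.0, 0.01], [0.0, -1.0, -0.0]]
force: [-0.5, 0.2, 1.5]
opening: 0.567
```

>>> {"op": "jog_arm", "data": {"steps": [{"delta_pos": [0, 0, 10], "turn": 0, "fingers": 40}, {"delta_pos": [0, 0, 30], "turn": 0, "fingers": 40}, {"delta_pos": [0, 0, 60], "turn": 0, "fingers": 40}, {"delta_pos": [0, 0, 90], "turn": 0, "fingers": 40}, {"delta_pos": [0, 0, 100], "turn": 0, "fingers": 40}, {"delta_pos": [0, 0, 100], "turn": 0, "fingers": 40}, {"delta_pos": [0, 0, 100], "turn": 0, "fingers": 40}]}}

```text
time_s: 17.72
position: [0.5934, 0.079, 0.1485]
tcp_rot: [[0.01, 0.0, -1.0], [1.0, -0.0, 0.01], [-0.0, -1.0, -0.0]]
force: [-0.2, -0.2, -2.3]
opening: 0.567
```

```bash
python3 w.py w13 .13
```

```text
17.7167 [0.5934 0.079  0.1485] 89.43 [-0.22 -0.23 -2.28] 0.567
trace 0.87 (33, 265) {'c': array([549.5, -48. ]), 'mean': array([549.7, -48. ]), 'wh': array([29., 59.]), 'a': 80.8, 'pca': -10.4}
trace 0.84 (374, 337) {'c': array([593.3,  78.5]), 'mean': array([580.5,  78.8]), 'wh': array([52.5, 99.9]), 'a': 89.6, 'pca': 1.0}
trace 0.64 (199, 260) {'c': array([550.2,  14.1]), 'mean': array([548.6,  14.2]), 'wh': array([32.7, 57.9]), 'a': 87.5, 'pca': -2.6}
plate_a {'position': [0.5655, -0.1318, 0.0305], 'confidence': 0.77}
plate_a {'position': [0.5893, 0.0749, 0.1289], 'confidence': 0.55}
```

View pics/w13.png

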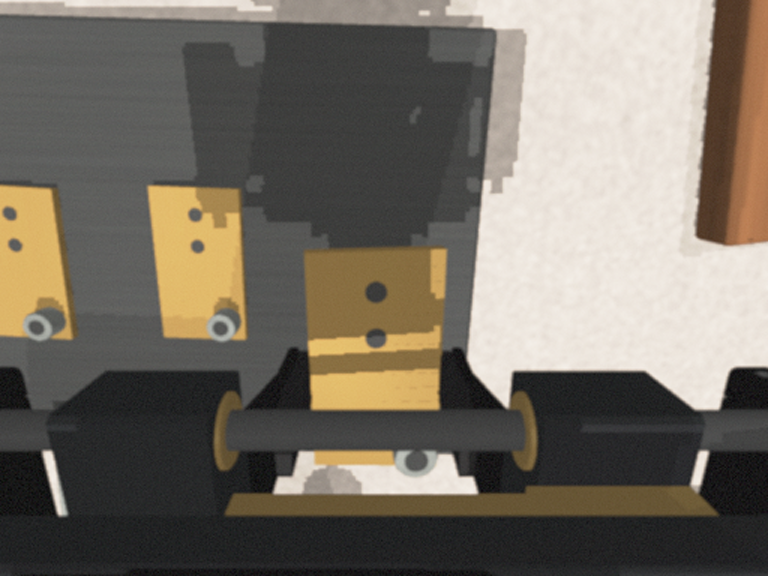

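>>> {"op": "jog_arm", "data": {"steps": [{"delta_pos": [-8, -29, 0], "turn": -2, "fingers": 40}, {"delta_pos": [-18, -66, 0], "turn": -2, "fingers": 40}, {"delta_pos": [-29, -104, 0], "turn": -2, "fingers": 40}, {"delta_pos": [-40, -142, 0], "turn": -2, "fingers": 40}, {"delta_pos": [-50, -180, 0], "turn": -2, "fingers": 40}, {"delta_pos": [-61, -218, 0], "turn": -2, "fingers": 40}, {"delta_pos": [-72, -256, 0], "turn": -2, "fingers": 40}, {"delta_pos": [-82, -294, 0], "turn": -2, "fingers": 40}, {"delta_pos": [-93, -332, 0], "turn": -2, "fingers": 40}, {"delta_pos": [-103, -370, 0], "turn": -2, "fingers": 40}, {"delta_pos": [-111, -398, 0], "turn": -2, "fingers": 40}, {"delta_pos": [-115, -412, 0], "turn": -2, "fingers": 40}, {"delta_pos": [-115, -412, -20], "turn": -2, "fingers": 40}, {"delta_pos": [-115, -412, -40], "turn": -2, "fingers": 40}, {"delta_pos": [-115, -412, -40], "turn": -2, "fingers": 40}, {"delta_pos": [-115, -412, -40], "turn": -2, "fingers": 40}]}}

```text
time_s: 19.25
position: [0.4777, -0.3313, 0.1068]
tcp_rot: [[0.045, -0.004, -0.999], [0.999, 0.004, 0.045], [0.004, -1.0, 0.004]]
force: [-0.8, -0.1, -1.2]
opening: 0.564
```

```bash
python3 w.py w14 .09
```

```text
19.25 [ 0.4777 -0.3313  0.1068] 87.44 [-0.78 -0.13 -1.21] 0.564
trace 0.85 (374, 338) {'c': array([ 476.5, -331.6]), 'mean': array([ 464.1, -330.9]), 'wh': array([52.4, 98.7]), 'a': 87.3, 'pca': -1.2}
trace 0.67 (706, 427) {'c': array([ 514.4, -197.2]), 'mean': array([ 509.6, -196.2]), 'wh': array([ 7. , 49.5]), 'a': 86.7, 'pca': -0.4}
plate_a {'position': [0.4707, -0.3362, 0.0906], 'confidence': 0.84}
plate_a_corner {'position': [0.5307, -0.146, 0.0351], 'confidence': 0.52}
```

View pics/w14.png

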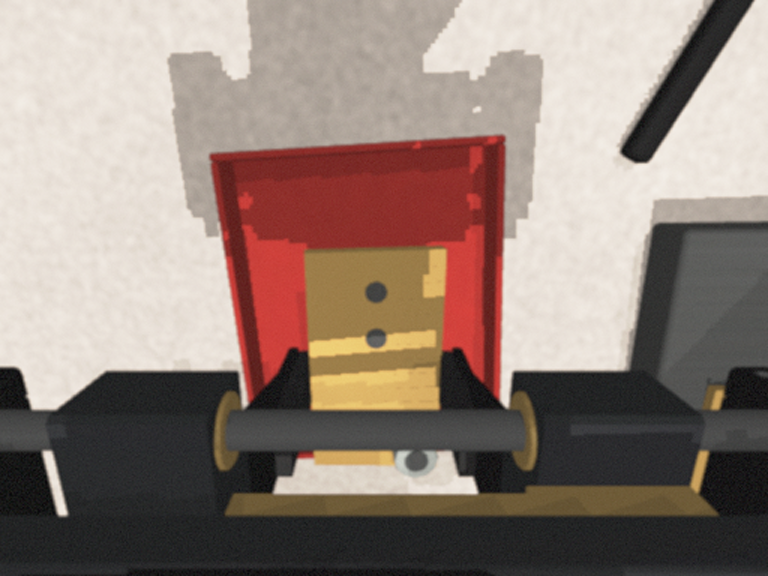

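```bash
python3 - <<'E'
from h import *
s=read_state()
p=np.array([[212,155],[505,137],[500,400],[252,400]])/1.5
print((onz('wrist',p,.03,s)*1000).round(1))
capture('top')
for r in trace('red_tray','top'):
  if r['confidence']>.3: print(r['confidence'],rect('top',r['mask'],.03))
# from first top image corners (rim outer)
print((onz('top',np.array([[533,268],[615,267],[617,363],[535,363]])/1.5,.03)*1000).round(1))
E
```

```text
[[ 393.6 -407.1]
 [ 391.7 -268.3]
 [ 530.6 -265.6]
 [ 524.5 -404.2]]
0.9 {'c': array([ 532.7, -310. ]), 'mean': array([ 521.1, -302.7]), 'wh': array([ 85.8, 176.3]), 'a': 36.5, 'pca': -57.1}
[[ 554.1 -260.3]
 [ 558.5 -405.3]
 [ 390.7 -404.9]
 [ 388.4 -262.2]]
```

>>> {"op": "jog_arm", "data": {"steps": [{"delta_pos": [0, -3.5, -20], "turn": 3, "fingers": 40}, {"delta_pos": [0, -3.5, -45], "turn": 3, "fingers": 40}, {"delta_pos": [0, -3.5, -65], "turn": 3, "fingers": 40}, {"delta_pos": [0, -3.5, -78], "turn": 3, "fingers": 40}, {"delta_pos": [0, -3.5, -82], "turn": 3, "fingers": 40}, {"delta_pos": [0, -3.5, -82], "turn": 3, "fingers": 40}, {"delta_pos": [0, -3.5, -82], "turn": 3, "fingers": 40}]}}

```text
time_s: 20.13
position: [0.4793, -0.3369, 0.0272]
tcp_rot: [[-0.008, 0.001, -1.0], [1.0, -0.001, -0.008], [-0.001, -1.0, -0.001]]
force: [1.5, -1.7, -2.3]
opening: 0.562
```

>>> {"op": "jog_arm", "data": {"steps": [{"delta_pos": [0, 0, -2], "turn": 0, "fingers": 40}, {"delta_pos": [0, 0, -3.5], "turn": 0, "fingers": 40}, {"delta_pos": [0, 0, -4], "turn": 0, "fingers": 40}, {"delta_pos": [0, 0, -4], "turn": 0, "fingers": 40}]}}

```text
time_s: 20.47
position: [0.4789, -0.3366, 0.023]
tcp_rot: [[-0.007, 0.001, -1.0], [1.0, -0.001, -0.007], [-0.001, -1.0, -0.001]]
force: [0.2, 0.2, -2.1]
opening: 0.563
```

>>> {"op": "jog_arm", "data": {"steps": [{"delta_pos": [0, 0, -0.8], "turn": 0, "fingers": 40}, {"delta_pos": [0, 0, -0.8], "turn": 0, "fingers": 40}, {"delta_pos": [0, 0, -0.8], "turn": 0, "fingers": 62}, {"delta_pos": [0, 0, -0.8], "turn": 0, "fingers": 70}, {"delta_pos": [0, 0, -0.8], "turn": 0, "fingers": 78}, {"delta_pos": [0, 0, -0.8], "turn": 0, "fingers": 78}, {"delta_pos": [0, 0, -0.8], "turn": 0, "fingers": 78}, {"delta_pos": [0, 0, 20], "turn": 0, "fingers": 78}, {"delta_pos": [0, 0, 60], "turn": 0, "fingers": 78}, {"delta_pos": [0, 0, 100], "turn": 0, "fingers": 78}, {"delta_pos": [0, 0, 140], "turn": 0, "fingers": 78}, {"delta_pos": [0, 0, 150], "turn": 0, "fingers": 78}, {"delta_pos": [0, 0, 150], "turn": 0, "fingers": 78}, {"delta_pos": [0, 0, 150], "turn": 0, "fingers": 78}]}}

```text
time_s: 21.63
position: [0.4786, -0.3363, 0.1726]
tcp_rot: [[-0.007, 0.0, -1.0], [1.0, -0.0, -0.007], [-0.0, -1.0, -0.0]]
force: [0.1, 0.3, -1.5]
opening: 0.779
```

```bash
python3 w.py w15 .01; python3 - <<'E'
from h import *
for n in('top','scene'):
    im=capture(n);cv2.imwrite(f'pics/{n}15.png',cv2.resize(im[:,:,::-1],None,fx=1.5,fy=1.5,interpolation=cv2.INTER_CUBIC))
E
```

```text
21.6333 [ 0.4786 -0.3363  0.1726] 90.43 [ 0.08  0.26 -1.5 ] 0.779
trace 0.86 (373, 268) {'c': array([ 473.4, -337.4]), 'mean': array([ 471. , -337.5]), 'wh': array([90.6, 50.2]), 'a': 0.3, 'pca': 0.5}
trace 0.56 (680, 363) {'c': array([ 541. , -109.2]), 'mean': array([ 541.3, -108.3]), 'wh': array([61. , 22.2]), 'a': 77.5, 'pca': 81.9}
plate_a {'position': [0.475, -0.3418, 0.0056], 'confidence': 0.86}
plate_a_corner {'position': [0.5278, -0.147, 0.0365], 'confidence': 0.67}
```

View pics/w15.png

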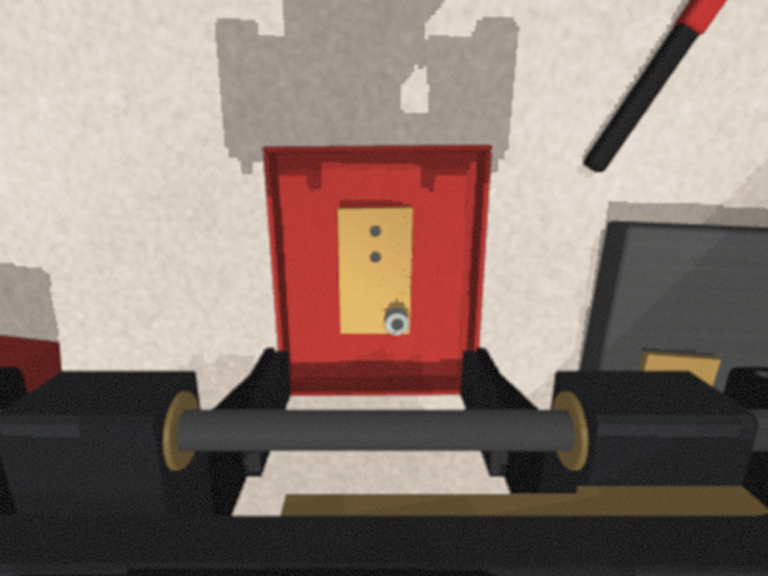

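View pics/scene15.png

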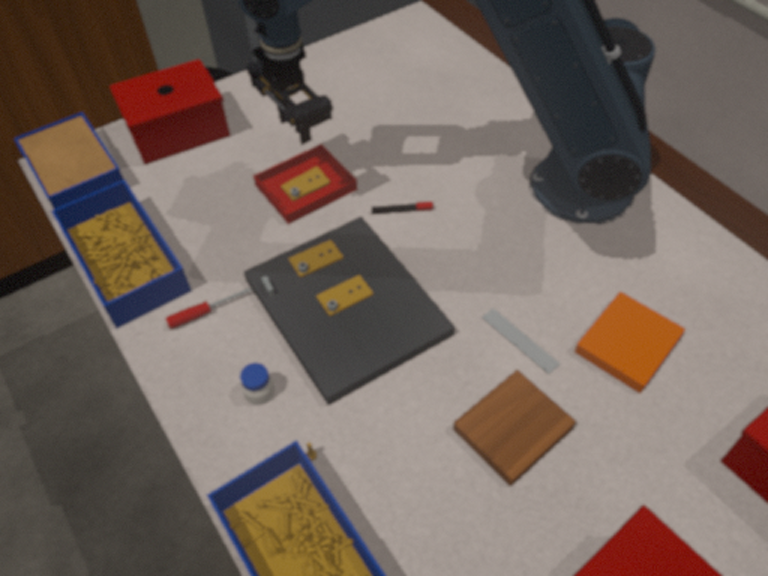

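The twisted plate lies in the middle of the tray, boss up, at wrist (373,268). The two flat plates are on the surface plate at scene (316,258) and (345,293). The other things look unmoved and the gripper is clear.

```bash
python3 -c "
from rig import *
print(hand_in())"
```

```text
the job is handed in; nothing more can be done
None
```

The job is done and handed in at about 22 s. The twisted plate was the one on the +y side of the surface plate, and it now lies boss side up in the middle of the red tray.

- **Placing:** I laid the waiting plate from the wooden rest, boss side up, in the free middle of the surface plate and let go of it.
- **Press test:** I then pressed the corner opposite the boss on all three plates.
  - The middle plate did not move under 9 N.
  - The −y plate held at the flat height under 7.5 N. With the tips about 4 mm higher there was no contact force.
  - On the +y plate the scene camera showed the boss shifting between pressed and released. I had held its corner right down at about 9 N for roughly 0.8 s.
- **Last checks:** Both flat plates were still on the surface plate, the other things looked unmoved, and the gripper was open and about 15 cm above the tray.
- **Weaker evidence:** Force alone did not give the +y plate away: part-way down, where I expected up to 2 N, the reading was within noise. I relied on the pictures there, and they were clear. I did not take a pressed-and-released picture pair of the other two plates.

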